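Empty the worn rocker arms into the lidded scrap bin

TASK

Lever the scrap bin's lid open with the blade of the pry bar, and lay the bar back on its blue mat. Gather the rocker arms lying on the bench into the tray with those already there, then carry the tray over and tip them all out of it into the open bin. Finish with the tray standing back on its black mat and the lid fully shut, and leave the torch, wrench and jar alone.

Things in the scene. Friction and masses are not known exactly. Their poses are not given: they have to be found in the camera images.
- bin: blue open-topped steel scrap bin, fixed; outside 220 x 220 x 120 mm, walls 5 mm; origin: centre of the underside. The hinge of its lid is on its +x side (which looks away from the robot and to its right), a yellow patch on its -x side
- lid (a joint): yellow bin lid: plate 244 x 224 x 6 mm lying on the rim, hinge along the bin's y axis at bin x = +110, z = 120 mm; 0 = shut, grows as it opens, stop at 1.6 rad (just past upright); a stiff hinge, it stays where it is left. It overhangs the bin's -x wall by 24 mm and has no handle
- lid_lip (a point): middle of the lid's free edge, on its underside (244 mm from the hinge; 120 mm high when shut)
- pry: pry bar: orange handle 110 x 24 x 28 mm (x, y, z) and flat steel blade 28 mm wide, 4 mm thick, that reaches 110 mm beyond the handle to +x, level with the handle's underside; 150 g; origin: centre of the handle's underside; blade tip at x = +165 mm
- pry_tip (a point): tip of the pry bar's blade, mid-thickness (2 mm above its underside)
- pry_mat: blue cloth-faced mat for the pry bar, fixed, 260 x 110 x 3 mm, long along its x; origin: centre of the underside
- tray: aluminium parts tray, 280 g: floor 125 x 160 mm (x, y), 4 mm thick, walls 34 mm high at +x and both y sides; on its -x side a pouring lip sloping outward, its edge at x = -83, z = 21 mm. A red flat gripping tab, 14 mm thick, 70 mm wide (y) stands on the middle of the +x wall: it starts at x = 61, z = 30 mm, runs 52 mm up and leans 15 degrees outward (to +x). Origin: centre of the underside
- tray_grip (a point): point to grip on the red tab, mid-thickness, 36 mm up the tab from the wall's top (tray x = 70, z = 65 mm); the tab ends 16 mm farther up
- tray_spout (a point): middle of the edge of the tray's pouring lip
- tray_mat: black rubber mat for the tray, fixed, 190 x 210 x 3 mm (x, y, z); origin: centre of the underside
- torch: black standing hand torch, 150 mm high, 54 mm across; bystander
- wrench: steel wrench 180 mm long lying on the bench; bystander
- jar: jar 90 mm high, 64 mm across; bystander
- rocker1: worn rocker arm: dark steel bar 72 x 18 x 20 mm (x, y, z) with a copper-coloured boss across its middle, 26 mm wide in y, its flat ends good to grip, top 29 mm high; 60 g; origin: centre of the underside, x along the bar. Starts in the tray; may be absent
- rocker2: worn rocker arm: dark steel bar 72 x 18 x 20 mm (x, y, z) with a copper-coloured boss across its middle, 26 mm wide in y, its flat ends good to grip, top 29 mm high; 60 g; origin: centre of the underside, x along the bar. Starts in the tray; may be absent
- rocker3: worn rocker arm: dark steel bar 72 x 18 x 20 mm (x, y, z) with a copper-coloured boss across its middle, 26 mm wide in y, its flat ends good to grip, top 29 mm high; 60 g; origin: centre of the underside, x along the bar. Starts on the bench; may be absent
- rocker4: worn rocker arm: dark steel bar 72 x 18 x 20 mm (x, y, z) with a copper-coloured boss across its middle, 26 mm wide in y, its flat ends good to grip, top 29 mm high; 60 g; origin: centre of the underside, x along the bar. Starts on the bench; may be absent
- rocker5: worn rocker arm: dark steel bar 72 x 18 x 20 mm (x, y, z) with a copper-coloured boss across its middle, 26 mm wide in y, its flat ends good to grip, top 29 mm high; 60 g; origin: centre of the underside, x along the bar. Starts on the bench; may be absent
Not all that is in view belongs to the job. What is shaped like the rocker3 but green is not meant.

How it is judged (in metres and radians):
On the way, in this order (a step that is already met when the one before it is completed fails the run):
1. the lid is raised by the pry bar's blade, without the fingers (value of joint lid above 0.3 rad and contact force between pry and lid above 0.2 N and contact force between the fingers and lid below 0.2 N), for 0.1 s.
2. the tray, with every rocker arm in it, is tilted over the open bin (x of rocker1 in the frame of tray between -0.085 and 0.06 m and y of rocker1 in the frame of tray between -0.08 and 0.08 m and z of rocker1 in the frame of tray between -0.01 and 0.08 m and x of rocker2 in the frame of tray between -0.085 and 0.06 m and y of rocker2 in the frame of tray between -0.08 and 0.08 m and z of rocker2 in the frame of tray between -0.01 and 0.08 m and x of rocker3 in the frame of tray between -0.085 and 0.06 m and y of rocker3 in the frame of tray between -0.08 and 0.08 m and z of rocker3 in the frame of tray between -0.01 and 0.08 m and x of rocker4 in the frame of tray between -0.085 and 0.06 m and y of rocker4 in the frame of tray between -0.08 and 0.08 m and z of rocker4 in the frame of tray between -0.01 and 0.08 m and x of rocker5 in the frame of tray between -0.085 and 0.06 m and y of rocker5 in the frame of tray between -0.08 and 0.08 m and z of rocker5 in the frame of tray between -0.01 and 0.08 m and angle between tray's own z axis and vertical above 0.25 rad and height (world z) of tray above 0.1 m and horizontal distance between tray_spout and bin below 0.13 m and value of joint lid above 0.6 rad), for 0.05 s.
At the end, for the whole second after the job is handed in: every rocker arm lies at rest inside the bin below its rim, the lid is shut (below 0.06 rad), the tray stands upright on its mat (centres within 45 mm), the pry bar lies on its mat (handle centre and tip on it), all released (x of rocker1 in the frame of bin between -0.11 and 0.11 m and y of rocker1 in the frame of bin between -0.11 and 0.11 m and z of rocker1 in the frame of bin between -0.01 and 0.115 m and linear speed of each of rocker1, rocker2, rocker3, rocker4, rocker5 below 0.05 m/s and x of rocker2 in the frame of bin between -0.11 and 0.11 m and y of rocker2 in the frame of bin between -0.11 and 0.11 m and z of rocker2 in the frame of bin between -0.01 and 0.115 m and x of rocker3 in the frame of bin between -0.11 and 0.11 m and y of rocker3 in the frame of bin between -0.11 and 0.11 m and z of rocker3 in the frame of bin between -0.01 and 0.115 m and x of rocker4 in the frame of bin between -0.11 and 0.11 m and y of rocker4 in the frame of bin between -0.11 and 0.11 m and z of rocker4 in the frame of bin between -0.01 and 0.115 m and x of rocker5 in the frame of bin between -0.11 and 0.11 m and y of rocker5 in the frame of bin between -0.11 and 0.11 m and z of rocker5 in the frame of bin between -0.01 and 0.115 m and value of joint lid below 0.06 rad and horizontal distance between tray and tray_mat below 0.045 m and angle between tray's own z axis and vertical below 0.1 rad and height (world z) of tray below 0.012 m and linear speed of each of tray, pry below 0.03 m/s and x of pry in the frame of pry_mat between -0.11 and 0.11 m and y of pry in the frame of pry_mat between -0.05 and 0.05 m and y of pry_tip in the frame of pry_mat between -0.065 and 0.065 m and height (world z) of pry below 0.04 m); the robot touches nothing.
It fails at once if a bystander (torch, wrench or jar) is disturbed (distance of any of torch, wrench, jar from where it was at the start of the episode above 0.03 m).
Of rocker1, rocker2 only 1 to 2 are there at a start; the rules pass over those that are not, and their reading is None.
Of rocker3, rocker4, rocker5 only 1 to 3 are there at a start; the rules pass over those that are not, and their reading is None.
At some moment in a run one of rocker3, rocker4, rocker5, pry may be knocked a few centimetres aside while the robot is not near it.
It also fails if it takes over 210 s, if anything falls off the work surface, if the arm or the gripper's body presses on something with over 40 N, if the wrist force passes 120 N, or if a joint passes its speed limit or range.

ROBOT

A 6-joint arm with a two-finger parallel gripper is mounted at the origin on the work surface. World frame = base frame: x ahead of the robot, y to its left, z up, the work surface at z = 0. Lengths are in m, angles in degrees, forces in N, time in s.
With the tool pointing down it reaches from about 0.25 to 0.725 m from the base axis. Payload 9.7 kg.
Tool frame: the origin (TCP) lies between the finger pads; the fingertips stand 22 mm ahead of it and the grasp point (between the pads) lies 3 mm ahead of it; z points along the fingers, y is the line along which they close (so a half turn about z gives the same grasp; the last joint's range is limited). The gripper opens to 85 mm and grips with 20 to 120 N. Pads are 22 mm wide; open, the fingers measure 114 mm over their backs; the gripper's body (76 mm by 85 mm) begins 54 mm behind the grasp point. The pads swing forward as they close: fully open they stand 13 mm farther back than shut.
Start: joints at [77.349, 4.979, 10.078, 95.1, 0, 90], TCP at [0.12, 0.537, 0.253] pointing down, gripper open.
Joint ranges: [-179.16, 179.16], [-48.56, 103.87], [-65.8, 70.77], [-126.05, 130.52], [-82.76, 87.17], [-180, 180]. Speed limits (degrees/s): [127.2, 127.2, 147.25, 180, 180, 180].

INTERFACE

Orientations are given as [roll, pitch, yaw] about the fixed x, y, z axes, in that order (R = Rz(yaw) Ry(pitch) Rx(roll)).
In Python, from plant import robot gives the robot as it stands. The module is installed in compiled form; this text tells all that it offers. Calls block until the motion is done:
- robot.move_to(position, orientation): joint-space move of the TCP to a pose.
- robot.move_l(position, frame=None, v=0.15): straight line of the TCP; frame=None keeps the orientation; v is the mean speed in m/s.
- robot.set_joints(angles): joint-space move.
- robot.command_gripper(opening, newtons=None): finger opening in m; newtons is the grip in N (None keeps the last); returns when the fingers have stopped.
- robot.wait(seconds).
- robot.solve_ik(position, orientation): joint angles nearest the present ones, or None.
- robot.capture(name): name is "side" or "top" or "wrist"; returns a dict with "image" (384x512x3 uint8, red, green, blue), "range_z" (384x512 float32, m along the optical axis (not along the pixel's ray), 0 where there is no reading), "fx", "fy", "cx", "cy" (pixels), "extrinsics" (4x4, takes a point from camera to world coordinates); the wrist camera has in their place "tool_from_camera" (4x4, takes a point from camera to tool coordinates, whose origin is the TCP and whose axes are the flange's). Camera axes: x right, y down, z forward; pixel columns grow to the right and rows downward; lengths in m; the calibration is good to about 2 mm. A picture is of the moment at which its call begins: read the wrist's pose just before it.
A pose or a line that the arm cannot do raises robot.MotionError and nothing moves.
- robot.hand_in(): hands the job in; it is judged then, once.
Readings, each from a call of its own:
- robot.read_time_s(): time.
- robot.read_joints(): joint angles.
- robot.read_joint_vel(): joint speeds.
- robot.read_effort(): joint torques, N m.
- robot.read_tool_pos(): TCP position.
- robot.read_tcp_rot(): TCP orientation.
- robot.read_ft_force(): force on the tool from outside, world axes, zero at the start.
- robot.read_ft_torque(): the same for the moment, N m.
- robot.read_grip_width(): finger opening in m.
- robot.read_finger_force(): force on a finger pad.
Only numpy, scipy, OpenCV 4.12 (cv2) and the standard library are available. Lean on these libraries where they do the work, as an engineer would, in place of code of your own. Each camera call takes 0.05 s, during which the arm holds its last target. There are 200 camera calls.

## Working session

There is one attempt and no reset: what is moved stays moved. The work goes in short steps, each a Python script; the robot and the scene stay as the last script left them, time stands still between calls to the robot, and variables do not carry over. Pictures are saved under pics/ and viewed, at most 17 in all, crops included, and the job is handed in when it is done.

```bash
mkdir -p pics
cat > h.py <<'E'
import numpy as np, cv2
from plant import robot
from scipy.spatial.transform import Rotation as R
def cap(n):
    T=None
    if n=="wrist":
        p=robot.read_tool_pos(); r=robot.read_tcp_rot()
        T=np.eye(4); T[:3,:3]=R.from_euler('xyz',r,degrees=True).as_matrix(); T[:3,3]=p
    c=robot.capture(n)
    c["X"]=T@np.array(c["tool_from_camera"]) if n=="wrist" else np.array(c["extrinsics"])
    return c
def cloud(c):
    z=c["range_z"]; v,u=np.mgrid[:z.shape[0],:z.shape[1]]
    P=np.stack([(u-c["cx"])/c["fx"]*z,(v-c["cy"])/c["fy"]*z,z,np.ones_like(z)],-1)
    W=(P@c["X"].T)[...,:3]; W[z==0]=np.nan
    return W
def save(c,name,box=None,scale=1.5):
    im=c["image"]
    if box: u0,v0,u1,v1=box; im=im[v0:v1,u0:u1]
    im=cv2.resize(im,None,fx=scale,fy=scale,interpolation=cv2.INTER_CUBIC)
    cv2.imwrite("pics/"+name,im[...,::-1])
E
python3 - <<'E'
from h import *
for n in("top","side"):
    c=cap(n); save(c,n+"0.png"); np.save(n+"W.npy",cloud(c)); print(n,c["X"].round(3).tolist(),c["fx"])
print(robot.read_time_s(),robot.read_tool_pos(),robot.read_tcp_rot())
E
```

```text
top [[-0.012, -0.996, 0.085, 0.464], [-1.0, 0.011, -0.005, 0.035], [0.004, -0.085, -0.996, 1.436], [0.0, 0.0, 0.0, 1.0]] 453.749281681604
side [[-0.991, -0.104, 0.083, 0.45], [-0.133, 0.725, -0.676, 0.942], [0.01, -0.681, -0.732, 1.072], [0.0, 0.0, 0.0, 1.0]] 476.62138112050144
0.1 [0.12040957 0.53647572 0.25263867] [-1.79929638e+02 -5.94283929e-04  1.67349368e+02]
```

View pics/top0.png

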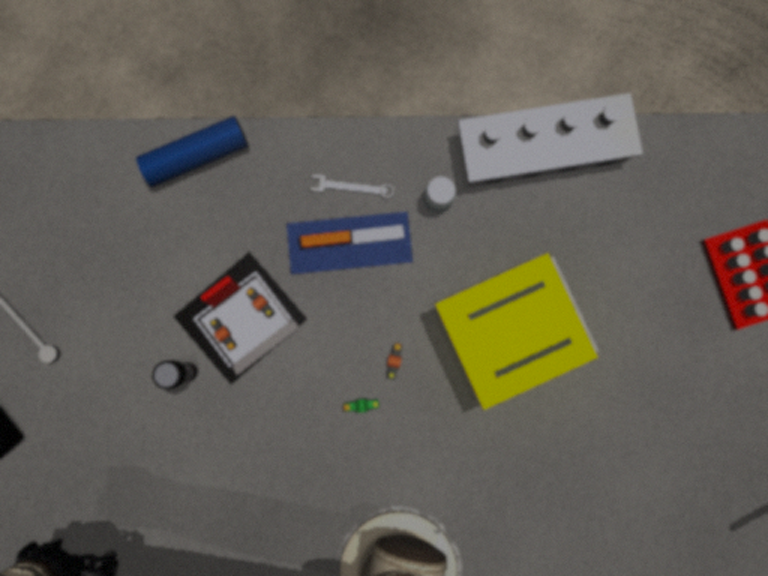

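View pics/side0.png

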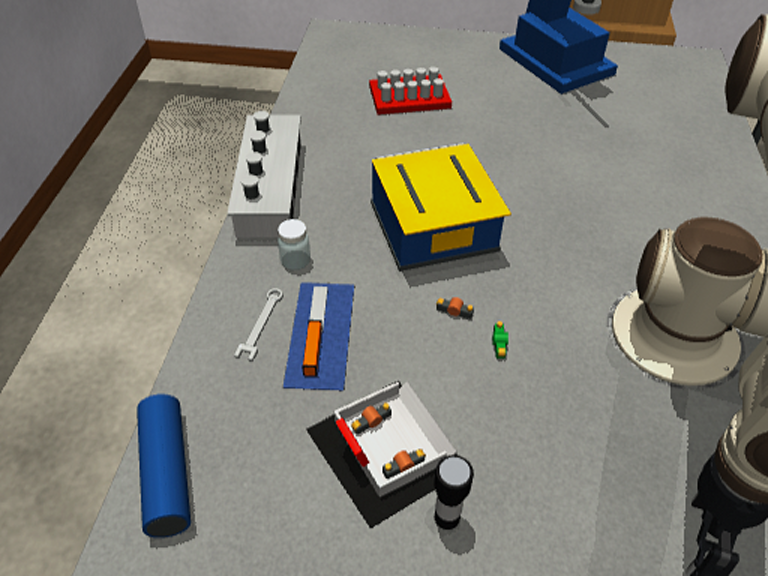

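The top view (scale 1.5) shows the bin lid at (517,331) with its hinge on the right. The pry bar is at (352,238) with its blade to the right, and the tray is at (249,318) with its tab at the upper left. One bench rocker is at (395,361), and there is a green decoy at (361,405). Two rockers are already in the tray.

```bash
cat > seg.py <<'E'
from h import *
def rect(W,m,zr,k=3):
    m=(m&(W[...,2]>zr[0])&(W[...,2]<zr[1])).astype(np.uint8)
    n,l,s,_=cv2.connectedComponentsWithStats(m)
    out=[]
    for i in range(1,n):
        if s[i,4]<12: continue
        P=W[l==i]; r=cv2.minAreaRect((P[:,:2]*1000).astype(np.float32))
        out.append((int(s[i,4]),np.round(r[0],1).tolist(),np.round(r[1],1).tolist(),round(r[2],1),round(float(np.median(P[:,2]))*1000,1),(s[i,:2]+s[i,2:4]//2).tolist()))
    return out
def masks(im):
    h=cv2.cvtColor(im,cv2.COLOR_RGB2HSV).astype(int); H,S,V=h[...,0],h[...,1],h[...,2]
    return dict(yellow=(H>24)&(H<36)&(S>150)&(V>90),orange=(H>4)&(H<16)&(S>140)&(V>70),red=((H<4)|(H>174))&(S>150)&(V>60),
      blue=(H>105)&(H<128)&(S>90)&(V>30),white=(S<40)&(V>130),black=(V<45))
E
python3 - <<'E'
from seg import *
for n in("top","side"):
    c=cap(n); W=cloud(c); m=masks(c["image"])
    print(n)
    for k,zr in dict(yellow=(.11,.15),orange=(.01,.06),red=(.02,.1),blue=(-.01,.012),white=(-.01,.15),black=(-.01,.01)).items():
        print(k); [print("  ",*o) for o in rect(W,m[k],zr) if W[...,0][o[-1][1],o[-1][0]]>.15 or 1]
    if n=="top": np.save("t.npy",c["image"])
E
```

```text
top
yellow
   6099 [487.7, -229.9] [223.9, 244.2] 23.6 126.1 [344, 221]
orange
   248 [685.1, 143.1] [22.4, 103.6] 6.1 30.3 [217, 159]
   46 [554.1, 279.9] [21.6, 21.5] 35.7 34.5 [173, 202]
   55 [489.6, 356.4] [21.2, 22.9] 44.5 34.0 [148, 222]
   53 [429.0, 2.7] [21.6, 21.8] 89.2 27.7 [263, 241]
red
   141 [679.9, -754.7] [65.9, 68.0] 1.6 22.3 [501, 158]
   79 [675.6, -688.5] [24.8, 65.4] 22.0 22.7 [480, 160]
   21 [638.0, -672.8] [20.0, 14.6] 7.4 22.0 [477, 171]
   222 [602.2, -708.2] [84.1, 85.4] 33.8 22.3 [489, 185]
   83 [610.6, -762.4] [36.0, 64.9] 86.3 22.8 [506, 180]
   258 [574.6, 354.3] [26.1, 69.6] 36.9 75.8 [146, 194]
   29 [560.8, -773.5] [41.5, 15.1] 9.5 22.1 [509, 196]
   139 [526.1, -735.2] [59.8, 72.3] 15.4 22.5 [499, 208]
   12 [493.5, -715.1] [17.0, 6.3] 89.5 23.5 [493, 217]
blue
   1871 [680.3, 94.5] [106.9, 256.5] 5.3 3.1 [233, 162]
white
   4361 [884.4, -321.3] [131.5, 359.8] 8.7 78.7 [367, 91]
   208 [804.4, 88.6] [148.7, 30.4] 86.4 7.8 [234, 123]
   241 [773.4, -94.2] [51.9, 50.6] 88.6 90.3 [294, 126]
   272 [698.0, 33.6] [26.3, 105.5] 6.2 7.3 [252, 156]
   30
[... 1332 characters left out ...]
-282.0] [1264.4, 1759.2] 0.1 1.8 [280, 198]
   20 [559.2, -731.0] [19.6, 27.4] 25.1 62.1 [284, 55]
   21 [661.1, -700.1] [25.8, 22.6] 79.5 62.2 [257, 57]
   21 [629.5, -730.1] [23.6, 67.7] 6.8 63.8 [266, 56]
   20 [594.8, -721.4] [19.7, 27.4] 5.1 61.5 [275, 56]
   210 [697.9, 31.4] [28.1, 104.3] 6.2 9.5 [212, 204]
   317 [74.9, 61.3] [47.2, 136.3] 36.2 11.7 [429, 233]
   70 [-79.3, 410.5] [98.0, 5.7] 78.1 -0.0 [511, 365]
black
   44 [393.0, -163.5] [96.6, 8.9] 21.5 5.7 [318, 169]
   49 [486.7, -121.9] [94.9, 9.6] 25.6 6.3 [287, 176]
   15 [545.6, -98.5] [19.1, 8.3] 0.4 5.2 [268, 179]
   1818 [542.1, 340.6] [143.8, 211.8] 40.5 4.6 [248, 314]
   21 [410.9, 448.6] [30.5, 8.0] 4.9 5.9 [298, 350]
```

```bash
cat >> h.py <<'E'
D=np.deg2rad
def down(yaw): # tool-down orientation, choose the half turn with smaller |j6|
    return [180,0,yaw]
def best(p,yaw,tilt=0):
    c=[]
    for y in(yaw,yaw+180):
        o=[180,0,(y+180)%360-180]; q=robot.solve_ik(p,o)
        if q is not None: c.append((abs(q[5]),o))
    return min(c,key=lambda t:t[0])[1]
def loc(o,yaw,dx,dy=0,z=0):
    a=D(yaw); return [o[0]+dx*np.cos(a)-dy*np.sin(a),o[1]+dx*np.sin(a)+dy*np.cos(a),z]
def st(): print("t",round(robot.read_time_s(),1),"p",np.round(robot.read_tool_pos(),4),"rot",np.round(robot.read_tcp_rot(),1),"f",np.round(robot.read_ft_force(),1),"m",np.round(robot.read_ft_torque(),2),"w",round(robot.read_grip_width(),4))
B=(0.4925,-0.2409); BY=-66.4
E
python3 - <<'E'
from seg import *
py=-83.8; hp=(0.685,0.1435)
g=loc(hp,py,.038,0,.0255); up=g[:2]+[.16]
o=best(up,py); print(o,robot.solve_ik(up,o),robot.solve_ik(g,o))
robot.command_gripper(.06,60)
robot.move_to(up,o)
c=cap("top"); W=cloud(c); m=masks(c["image"])
print(rect(W,m["orange"],(.01,.06)),[r for r in rect(W,m["white"],(-.01,.02)) if 200<r[0]<400])
c=cap("wrist"); save(c,"w1.png"); W=cloud(c); m=masks(c["image"]); print(rect(W,m["orange"],(.01,.06)),rect(W,m["white"],(-.01,.02)))
st()
E
```

```text
[180, 0, -83.8] [  8.7223029   25.03840049  23.99857303  88.96017254   0.
 -87.4776971 ] [  8.7223029   26.49989786  11.07791317  74.5780153    0.
 -87.4776971 ]
[(48, [554.1, 279.6], [21.2, 19.9], 42.5, 34.1, [173, 202]), (56, [489.8, 356.2], [22.3, 23.5], 39.7, 34.9, [148, 222])] []
[(2308, [685.0, 142.9], [23.4, 103.3], 6.2, 30.7, [255, 220]), (208, [549.3, 279.8], [18.1, 22.3], 42.1, 33.9, [371, 353])] [(18, [640.5, -47.5], [3.5, 6.1], 42.4, -0.2, [334, 3]), (14, [607.4, -51.7], [3.0, 3.1], 84.2, 0.3, [375, 2]), (14, [649.7, -45.9], [2.1, 3.5], 47.1, -0.4, [323, 4]), (25, [530.8, -58.4], [8.2, 3.1], 6.3, -0.3, [467, 4]), (13, [498.2, -60.4], [7.2, 1.5], 14.3, -0.1, [507, 7]), (33, [608.6, -46.2], [6.8, 4.3], 31.5, -0.2, [372, 10]), (41, [618.1, -42.4], [6.2, 10.9], 36.2, 0.1, [359, 15]), (12, [507.7, -56.4], [6.8, 1.2], 17.6, -0.2, [494, 11]), (24, [746.6, -22.2], [1.0, 16.5], 3.8, -0.0, [204, 21]), (18, [517.2, -51.7], [10.0, 2.2], 18.1, 0.1, [482, 15]), (108, [627.7, -26.4], [13.3, 23.9], 5.0, -0.1, [343, 33]), (19, [542.3, -41.8], [5.0, 3.3], 62.7, -0.0, [448, 24]), (18, [873.
[... 4095 characters left out ...]
]), (23, [749.5, 289.8], [2.2, 25.7], 18.5, -0.1, [186, 322]), (19, [429.7, 251.4], [4.0, 19.0], 51.6, -0.3, [464, 320]), (17, [411.6, 266.5], [0.9, 23.5], 52.0, -0.5, [475, 331]), (37, [715.1, 305.1], [34.4, 3.4], 8.7, -0.0, [215, 335]), (13, [741.5, 316.6], [2.1, 14.0], 24.1, -0.2, [192, 341]), (14, [392.6, 280.2], [0.9, 19.4], 52.3, -0.4, [488, 343]), (12, [466.3, 284.6], [1.1, 13.2], 46.2, 6.8, [429, 344]), (1024, [514.7, 328.9], [47.3, 65.1], 39.5, 6.8, [386, 364]), (15, [369.6, 297.1], [0.9, 18.2], 52.1, -0.5, [500, 354]), (28, [800.5, 375.4], [8.8, 23.4], 21.8, 0.1, [140, 374])]
t 3.3 p [0.689  0.1064 0.1602] rot [-180.     0.   -83.8] f [-0.2 -1.8 -0.4] m [-0.02  0.02  0.02] w 0.0599
```

View pics/w1.png

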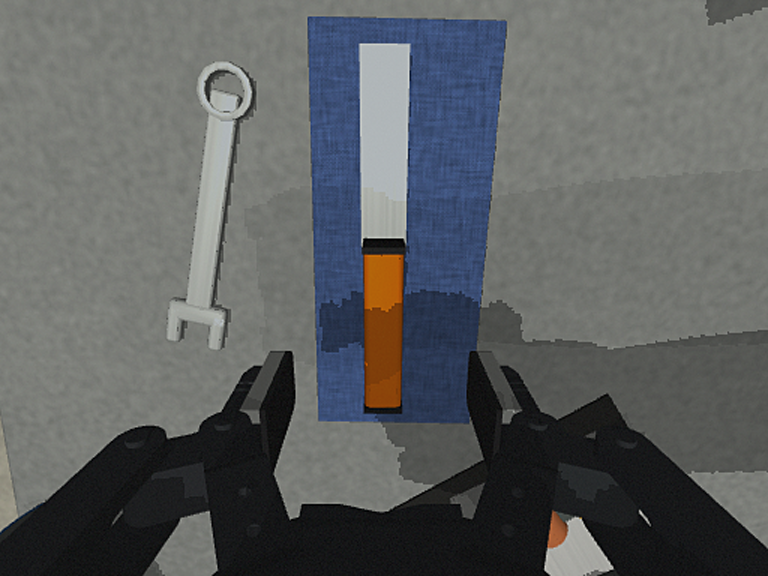

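Wrist view: the pry handle is centred between the fingers at (384,330) and its blade runs straight up to (384,45), with no knock so far. Next I grasp it.

Run:
```python
from seg import *
py=-83.9; hp=(0.685,0.143)
g=loc(hp,py,.038,0,.0255)
robot.move_to(g[:2]+[.10],[180,0,py]); robot.move_l(g,v=.1); robot.command_gripper(.0,110); st(); print(robot.read_finger_force())
robot.move_l(g[:2]+[.2],v=.15); st()
L=.127
def tcp(x,zt): return loc(B,BY,x-L,0,zt-.004+.0225)   # x,zt: blade tip top in bin frame/world
p=tcp(-.17,.106); o=[180,0,BY]
print(p,robot.solve_ik(p,o)); robot.move_to(p[:2]+[.22],o); robot.move_l(p,v=.15)
st(); c=cap("side"); save(c,"s2.png",(170,60,400,260),3); W=cloud(c)
c=cap("top"); W=cloud(c); m=masks(c["image"])
print([r for r in rect(W,m["white"],(.08,.14)) if 100<r[0]<500])
```

```text
t 5.0 p [0.6895 0.1053 0.0265] rot [-179.9    0.   -83.9] f [-0.8  0.2  4.4] m [-0.06  0.2  -0.01] w 0.0221
109.20520069281338
t 6.3 p [0.6887 0.1052 0.1988] rot [179.9  -0.  -83.9] f [ 0.2  0.2 -2.1] m [0.01 0.01 0.01] w 0.0227
[np.float64(0.37359633733060216), np.float64(0.03125973067998522), 0.1245] [   4.7829386   -20.14205981  -26.61399682   83.52806299    0.
 -108.8170614 ]
t 8.3 p [0.3741 0.0313 0.1253] rot [-180.    -0.   -66.4] f [ 0.4  0.3 -1.5] m [ 0.03  0.01 -0.04] w 0.0224
[(131, [932.9, -444.9], [47.6, 66.7], 55.2, 116.6, [410, 74]), (147, [922.4, -364.6], [60.2, 49.6], 3.0, 116.5, [382, 76]), (143, [910.5, -284.7], [54.4, 56.8], 24.4, 117.0, [355, 81]), (129, [899.3, -205.6], [46.3, 58.4], 82.5, 117.6, [330, 84]), (238, [772.1, -94.9], [51.6, 50.5], 47.5, 90.0, [294, 126]), (136, [417.0, -62.8], [25.7, 44.5], 22.6, 106.2, [286, 245])]
```

View pics/s2.png

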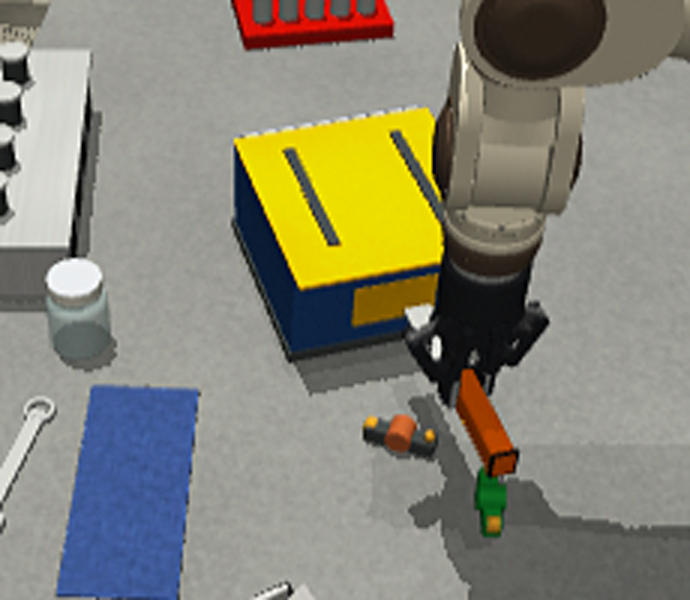

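The side crop shows the bar level, with its blade pointing at the middle of the lid's free edge (about (430,320)). The top camera confirms the tip at bin x = -0.171 and z = 0.106. Next I insert the blade and lever.

Run:
```python
from seg import *
L=.127
def tcp(x,zt): return loc(B,BY,x-L,0,zt-.004+.0225)
robot.move_l(tcp(-.117,.106),v=.08); st()
r=.227
for th in [0,.1,.2,.3,.4,.5,.6]:
    robot.move_l(tcp(.110-r*np.cos(th),.120+r*np.sin(th)),v=.1); print(th); st()
c=cap("side"); save(c,"s3.png",(170,20,420,220),3)
```

```text
t 9.2 p [ 0.3947 -0.0172  0.1245] rot [180.    0.  -66.4] f [ 0.7  0.2 -1.3] m [-0.04  0.02 -0.02] w 0.0222
0
t 9.5 p [ 0.3951 -0.017   0.139 ] rot [-179.9   -0.   -66.4] f [ 0.   0.2 -2.1] m [ 0. -0. -0.] w 0.0221
0.1
t 9.9 p [ 0.3955 -0.0184  0.1612] rot [-180.    -0.   -66.4] f [ 0.1 -0.1 -0.5] m [ 0.01  0.   -0.  ] w 0.0222
0.2
t 10.2 p [ 0.3969 -0.0215  0.1835] rot [-180.    -0.   -66.4] f [ 0.5  0.2 -2.4] m [0.01 0.04 0.02] w 0.0219
0.3
t 10.6 p [ 0.399  -0.0267  0.2054] rot [-180.    -0.   -66.4] f [ 0.6 -0.4 -1.9] m [-0.01  0.02 -0.05] w 0.0222
0.4
t 11.0 p [ 0.4021 -0.0338  0.2266] rot [-180.    -0.   -66.4] f [-0.1  0.7 -1.7] m [-0.06  0.02  0.01] w 0.022
0.5
t 11.4 p [ 0.4061 -0.0428  0.2471] rot [-180.    -0.   -66.4] f [ 0.2 -0.4 -1.6] m [ 0.03 -0.06 -0.04] w 0.0224
0.6
t 11.7 p [ 0.4108 -0.0537  0.2664] rot [-180.    -0.   -66.4] f [-0.1 -0.7 -1.4] m [-0.02  0.03  0.02] w 0.022
```

View pics/s3.png

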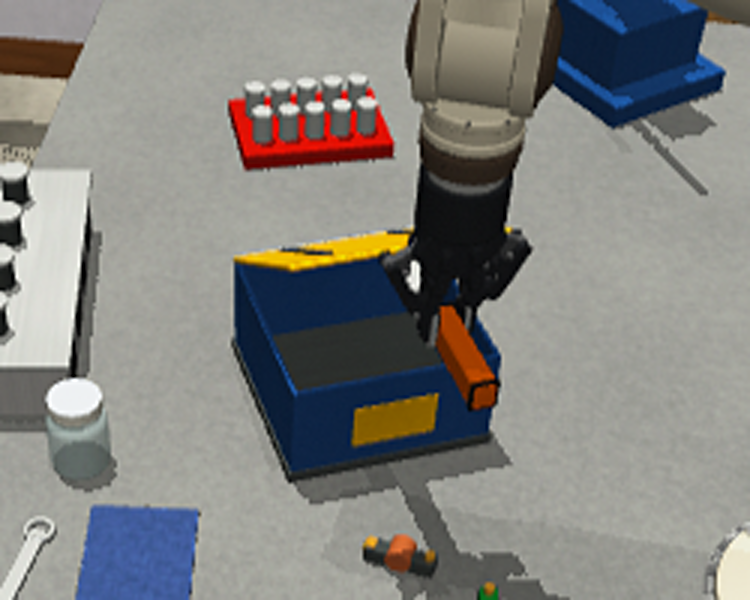

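The side crop shows the lid raised on the blade, seen nearly edge-on at (330,250), with the bin interior visible. I continue the arc.

```bash
cat >> seg.py <<'E'
def lidang(c,W):
    m=masks(c["image"])["yellow"]
    a=D(BY); X=(W[...,0]-B[0])*np.cos(a)+(W[...,1]-B[1])*np.sin(a); Y=-(W[...,0]-B[0])*np.sin(a)+(W[...,1]-B[1])*np.cos(a)
    k=m&(W[...,2]>.135)&(abs(Y)<.125)&(X>-.15)&(X<.2)
    print("lid px",k.sum(),"ang",np.round(np.percentile(np.arctan2(W[...,2][k]-.12,.11-X[k]),[10,50,90]),3),"zmax",W[...,2][k].max() if k.any() else None)
E
python3 - <<'E'
from seg import *
L=.127
def tcp(x,zt): return loc(B,BY,x-L,0,zt-.004+.0225)
r=.227
c=cap("side"); lidang(c,cloud(c))
for th in [.8,1.0,1.2,1.35,1.45]:
    robot.move_l(tcp(.110-r*np.cos(th),.120+r*np.sin(th)),v=.12); print(th); st()
for n in("side","top"):
    c=cap(n); lidang(c,cloud(c))
E
```

```text
lid px 28 ang [0.627 0.63  0.633] zmax 0.2679381139334982
0.8
t 12.4 p [ 0.4224 -0.0804  0.3009] rot [180.    0.  -66.4] f [-0.9 -0.2 -1.5] m [ 0.   -0.06 -0.01] w 0.0219
1.0
t 12.9 p [ 0.4365 -0.1127  0.329 ] rot [180.    0.  -66.4] f [-0.2 -0.4 -1.6] m [ 0.01 -0.03 -0.05] w 0.0224
1.2
t 13.4 p [ 0.4526 -0.1497  0.3497] rot [180.    0.  -66.4] f [-0.2 -0.2 -1.3] m [-0.06  0.01 -0.07] w 0.0222
1.35
t 13.8 p [ 0.4657 -0.1795  0.3597] rot [180.    0.  -66.4] f [ 1.  -0.4 -0.9] m [ 0.05  0.   -0.05] w 0.0225
1.45
t 14.2 p [ 0.4746 -0.2     0.3636] rot [180.    0.  -66.4] f [-0.5 -0.6 -1.5] m [ 0.02  0.06 -0.01] w 0.0221
lid px 30 ang [1.455 1.465 1.478] zmax 0.3700221559456236
lid px 38 ang [1.459 1.466 1.475] zmax 0.36745571855945247
```

Run:
```python
from seg import *
py=-83.9; hp=(0.685,0.143)
p=robot.read_tool_pos(); q=loc(p,BY,-.12); robot.move_l([q[0],q[1],.36],v=.25)
g=loc(hp,py,.038,0,.0265)
robot.move_to(g[:2]+[.2],[180,0,py]); robot.move_l(g[:2]+[.05],v=.2); robot.move_l(g,v=.06); st()
robot.command_gripper(.05); robot.move_l(g[:2]+[.15],v=.2)
o=[180,0,180]; 
P=[.40,.0,.28]; yaw=best(P,0); print(yaw); robot.move_to(P,yaw)
c=cap("top"); W=cloud(c); m=masks(c["image"]); np.save("top2.npy",W)
print("orange",*rect(W,m["orange"],(.01,.06)),sep="\n")
print("white",*[r for r in rect(W,m["white"],(0,.03)) if 200<r[0]<2000],sep="\n")
# mat+tray outline union: z>2mm not floor
k=(W[...,0]>.38)&(W[...,0]<.68)&(W[...,1]>.18)&(W[...,1]<.45)&masks(c["image"])["black"]&(W[...,2]<.008)&(W[...,2]>.0015)
k=cv2.morphologyEx(k.astype(np.uint8),cv2.MORPH_OPEN,np.ones((3,3)))>0
print("mat",cv2.minAreaRect((W[k][:,:2]*1000).astype(np.float32)))
c=cap("wrist"); W=cloud(c); m=masks(c["image"]); save(c,"w4.png")
print("orange",*rect(W,m["orange"],(.01,.06)),sep="\n")
k=(W[...,2]>.012)&(W[...,2]<.025)&(abs(W[...,0]-.429)<.06)&(abs(W[...,1]-.003)<.06)
k=k.astype(np.uint8); n,l,s,_=cv2.connectedComponentsWithStats(k)
for i in range(1,n):
    if s[i,4]>100:
        P=W[l==i][:,:2]*1000; print(s[i,4],cv2.minAreaRect(P.astype(np.float32)))
st()
```

```text
t 17.7 p [0.6893 0.1053 0.0266] rot [-180.     0.   -83.9] f [0.6 1.  2. ] m [ 0.01 -0.16 -0.05] w 0.0218
[180, 0, -180]
orange
(240, [687.3, 143.5], [22.7, 103.2], 5.6, 30.6, [217, 159])
(46, [554.4, 279.7], [21.1, 20.0], 39.6, 35.5, [173, 202])
(55, [490.2, 355.9], [21.6, 24.8], 45.1, 33.8, [148, 222])
white
(268, [803.3, 92.1], [156.8, 35.5], 83.9, 7.5, [233, 123])
(295, [698.9, 33.7], [28.9, 107.3], 5.1, 7.4, [252, 156])
(1487, [511.1, 308.3], [135.4, 147.7], 36.4, 7.6, [165, 213])
mat ((558.9710693359375, 331.97265625), (104.74333953857422, 218.32968139648438), 18.229581832885742)
orange
(356, [427.6, 3.0], [25.9, 24.3], 76.6, 27.4, [256, 174])
(123, [494.5, 346.2], [24.5, 8.9], 14.7, 26.7, [505, 222])
(312, [550.9, 278.3], [21.0, 25.7], 41.7, 33.9, [450, 260])
(14, [691.8, 171.6], [15.8, 3.3], 76.2, 31.0, [364, 339])
288 ((406.181396484375, 7.599469184875488), (25.542640686035156, 27.53861427307129), 78.31256866455078)
240 ((450.4928894042969, -3.155811309814453), (24.26519203186035, 27.86562156677246), 73.36763763427734)
t 20.4 p [4.004e-01 1.000e-04 2.793e-01] rot [ 1.800e+02 -1.000e-01 -1.799e+02] f [-0.3  0.4 -0.7] m [-0.02 -0.04 -0.01] w 0.0502
```

View pics/w4.png

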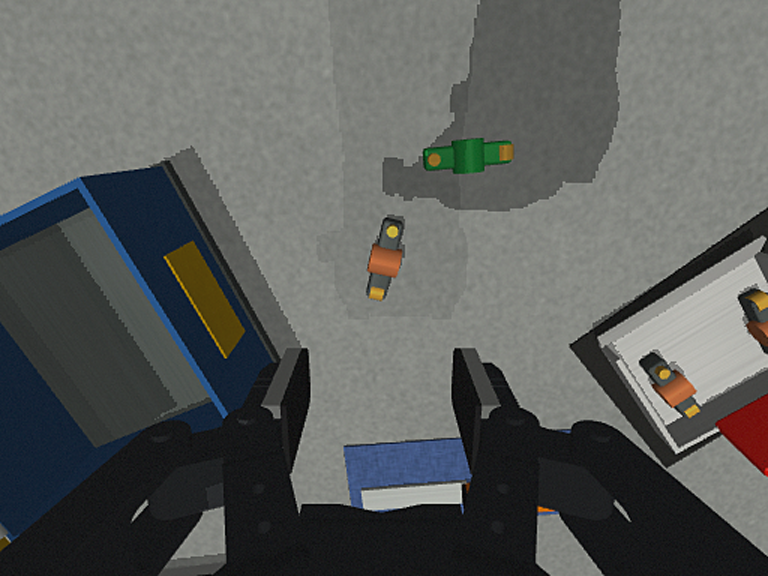

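Wrist view: rocker3 is at (385,260), with ends giving yaw -13.7° and centre (0.428, 0.003). The green decoy is at (468,155) and the pry bar is back on its mat. Next I pick the rocker and look over the tray.

Run:
```python
from seg import *
y=-13.7; c0=[.428,.0028]
o=best(c0+[.1],y); print(o)
robot.move_to(c0+[.09],o); robot.move_l(c0+[.0245],v=.12); robot.command_gripper(0,50); st()
robot.move_l(c0+[.2],v=.25); st()
P=[.45,.25,.27]; o=best(P,37); print(o); robot.move_to(P,o)
c=cap("wrist"); W=cloud(c); m=masks(c["image"]); save(c,"w5.png"); 
print("orange",*rect(W,m["orange"],(.01,.06)),sep="\n")
print("red",*rect(W,m["red"],(.02,.1)),sep="\n")
print("white",*[r for r in rect(W,m["white"],(0,.03)) if 300<r[0]],sep="\n")
np.savez("w5.npz",W=W,im=c["image"]); st()
```

```text
[180, 0, 166.3]
t 22.2 p [0.4288 0.0028 0.0257] rot [1.800e+02 1.000e-01 1.663e+02] f [-0.2 -0.1  6.6] m [0.05 0.12 0.03] w 0.0252
t 23.0 p [0.4276 0.0028 0.1986] rot [-1.800e+02 -1.000e-01  1.663e+02] f [ 0.2 -0.2 -1.3] m [-0.04 -0.01  0.05] w 0.0251
[180, 0, -143]
orange
(336, [488.3, 357.0], [23.6, 25.6], 35.5, 34.0, [303, 227])
(893, [676.4, 141.8], [5.9, 101.6], 5.8, 22.8, [92, 239])
(100, [546.4, 274.1], [7.4, 22.9], 42.5, 31.1, [226, 225])
(101, [692.1, 143.7], [12.0, 99.4], 6.0, 30.8, [84, 254])
(19, [679.8, 198.1], [14.7, 1.0], 5.3, 27.0, [128, 263])
red
(214, [564.7, 369.0], [18.6, 11.2], 38.3, 79.8, [277, 293])
(39, [595.2, 329.1], [15.7, 2.1], 40.5, 80.5, [236, 294])
white
(23105, [496.3, 142.6], [307.9, 431.8], 30.5, 0.7, [159, 128])
(679, [300.0, 265.2], [85.7, 44.4], 56.1, 0.5, [334, 62])
(535, [191.4, 409.9], [41.3, 74.9], 0.7, 0.5, [488, 59])
(336, [332.9, 262.5], [64.3, 35.7], 24.0, 0.5, [317, 82])
(902, [248.2, 424.4], [102.0, 56.7], 71.6, 0.5, [465, 106])
(326, [231.2, 483.6], [87.0, 23.5], 55.5, 0.5, [502, 126])
(912, [312.5, 470.5], [86.6, 76.8], 21.8, 0.5, [445, 164])
(5066, [450.8, 565.4], [291.6, 265.3], 51.6, 0.5, [421, 258])
(1072, [696.6, 47.2], [29.7, 92.2], 5.8, 7.2, [33, 205])
(5924, [843.6, 126.9], [218.8, 199.9], 4.7, 0.7, [65, 287])
(724, [647.6, 250.6], [89.9, 54.9], 3.4, 0.6, [173, 258])
(1084, [662.2, 412.7], [95.9, 118.7], 18.6, 0.5, [254, 313])
(646, [470.3, 761.2], [124.5, 54.4], 53.3, 18.7, [498, 346])
t 24.1 p [0.45   0.2488 0.2694] rot [-1.800e+02 -1.000e-01 -1.431e+02] f [ 0.5  0.3 -1.2] m [-0.04  0.02  0.01] w 0.0248
```

View pics/w5.png

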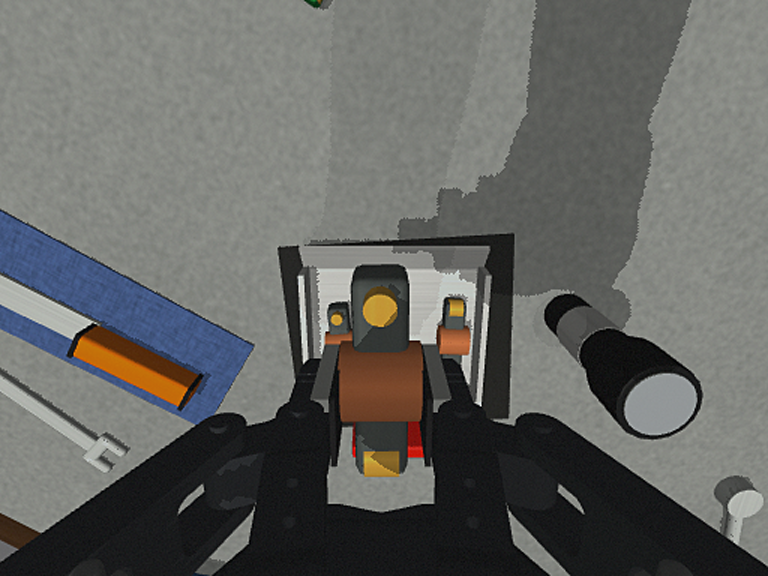

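The wrist view shows rocker3 held level at (380,370). The two tray rockers are at (338,330) and (455,330), parallel to the tray's x axis, and the middle slot is free. I place it there.

Run:
```python
from seg import *
p=[.5014,.3018]; o=best(p+[.15],37)
robot.move_to(p+[.15],o); robot.move_l(p+[.060],v=.15); robot.move_l(p+[.0345],v=.05); st()
robot.command_gripper(.036); robot.move_l(p+[.15],v=.15)
robot.move_to([.40,.20,.33],o)
c=cap("wrist"); W=cloud(c); m=masks(c["image"]); save(c,"w6.png",(150,150,450,384),2.5)
print("orange",*rect(W,m["orange"],(.01,.06)),sep="\n")
print("red",*rect(W,m["red"],(.02,.1)),sep="\n")
c=cap("top"); W=cloud(c); m=masks(c["image"]); 
print("orange",*rect(W,m["orange"],(.01,.06)),sep="\n")
print("red",*rect(W[:,:400],m["red"][:,:400],(.02,.1)),sep="\n")
print("white",*[r for r in rect(W,m["white"],(0,.03)) if 200<r[0]<2000],sep="\n"); st(); lidang(c,W)
```

```text
t 26.1 p [0.5014 0.3018 0.0344] rot [ 180.   -0. -143.] f [-0.3  0.1 -0.3] m [-0.01  0.01  0.05] w 0.0251
orange
(228, [499.2, 298.8], [20.9, 23.5], 36.9, 34.3, [267, 236])
(641, [676.1, 141.8], [6.2, 101.2], 5.3, 22.5, [123, 260])
(228, [551.5, 279.6], [23.1, 25.7], 43.3, 34.2, [237, 253])
(18, [698.8, 102.8], [6.3, 18.6], 2.0, 31.1, [93, 261])
(78, [692.1, 146.7], [12.6, 50.5], 9.0, 31.1, [120, 271])
red
(1520, [571.8, 353.2], [25.1, 69.4], 37.0, 66.8, [267, 299])
orange
(246, [687.2, 143.1], [22.6, 103.1], 5.5, 30.6, [217, 159])
(45, [554.1, 279.2], [22.5, 19.8], 45.2, 35.6, [173, 202])
(49, [502.9, 298.9], [21.3, 21.8], 29.6, 34.7, [167, 218])
(55, [490.1, 356.3], [20.7, 24.9], 35.2, 34.3, [148, 222])
red
(255, [574.8, 354.2], [26.2, 69.0], 36.8, 77.1, [146, 194])
white
(265, [805.5, 93.3], [158.8, 35.5], 85.9, 7.7, [233, 123])
(290, [698.5, 33.8], [27.8, 107.3], 5.6, 7.1, [252, 156])
(1010, [515.7, 311.4], [127.8, 150.7], 33.9, 7.5, [164, 208])
(784, [72.5, -33.1], [221.7, 85.1], 72.2, 11.6, [273, 362])
t 28.3 p [0.4004 0.2004 0.3279] rot [ 180.    -0.2 -143. ] f [ 0.1 -0.7 -0.5] m [ 0.02  0.01 -0.04] w 0.0356
lid px 190 ang [1.458 1.466 1.475] zmax 0.368697192586386
```

View pics/w6.png

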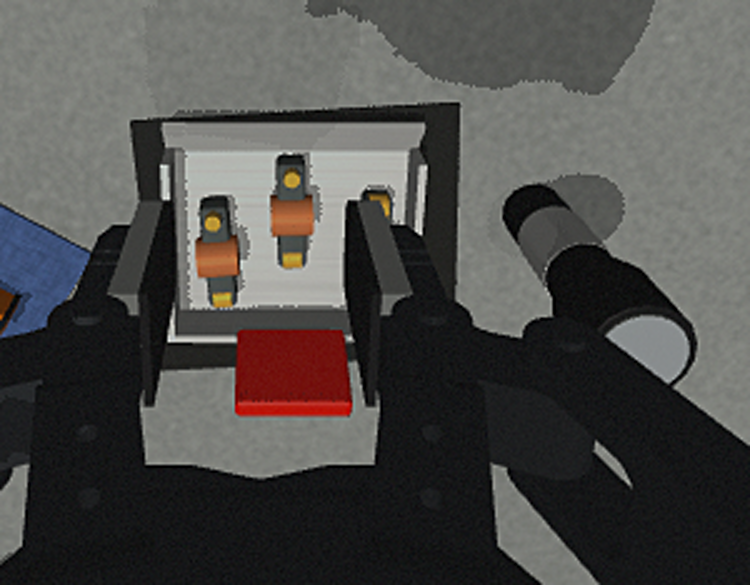

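The crop shows all three rockers in the tray at (215,250), (292,215) and (377,200), and the red tab free at (293,370). Next I check reach for the pour.

```bash
cat > tray.py <<'E'
from seg import *
TC=(.517,.311); TY=37.
c15,s15=np.cos(D(15)),np.sin(D(15))
def grip(s):
    z=np.array([-s15,0,-c15]); y=s*np.array([c15,0,-s15]); x=np.cross(y,z)
    M=np.eye(4); M[:3,:3]=np.c_[x,y,z]; M[:3,3]=np.array([.070,0,.065])-.003*z; return M
def tool(T,s):
    M=T@grip(s); return M[:3,3].tolist(),R.from_matrix(M[:3,:3]).as_euler('xyz',degrees=True).tolist()
def traypose(psi,beta,spout=None,org=None):
    T=np.eye(4); T[:3,:3]=(R.from_euler('z',psi,degrees=True)*R.from_euler('y',-beta,degrees=True)).as_matrix()
    T[:3,3]=np.array(spout)-T[:3,:3]@[-.083,0,.021] if spout is not None else org
    return T
E
python3 - <<'E'
from tray import *
p,o=tool(traypose(TY,0,org=[*TC,.003]),1); print(p,o)
for s in(1,-1):
    p,o=tool(traypose(TY,0,org=[*TC,.003]),s); print("pick",s,robot.solve_ik(p,o))
    for psi,sp in((23.6,(-.02,.04)),(45,(-.02,.02)),(70,(-.03,.02)),(90,(-.04,.0)),(113.6,(-.05,0))):
        S=loc(B,BY,*sp,z=.20)
        res=[]
        for b in(0,20,45,70,85):
            q=robot.solve_ik(*tool(traypose(psi,b,spout=S),s)); res.append(None if q is None else np.round(q).astype(int).tolist())
        print(s,psi,res)
E
```

```text
[0.5735245919435967, 0.35359433518950506, 0.0708977774788672] [-165.0, 0.0, 127.00000000000001]
pick 1 [32.1449393  38.12989246 31.2723801  98.09108078 -1.25517933 85.30962045]
1 23.6 [[-9, 40, 54, 117, -8, 58], [-15, 18, 30, 98, 3, 52], [-26, -4, 6, 80, 22, 45], [-41, -21, -16, 64, 48, 39], [-50, -27, -28, 52, 65, 40]]
1 45 [[-5, 25, 32, 107, -11, 41], [-14, 12, 22, 98, 4, 31], [-29, 0, 11, 92, 29, 19], [-45, -1, 4, 95, 55, -1], [-54, 7, 3, 109, 68, -24]]
1 70 [[0, 10, 14, 99, -14, 21], [-11, 5, 15, 99, 5, 9], [-28, 8, 19, 106, 30, -10], [-43, 20, 25, 124, 49, -37], None]
1 90 [[2, -5, -2, 94, -15, 2], [-12, -2, 8, 101, 5, -12], [-29, 11, 22, 117, 26, -32], None, None]
1 113.6 [[1, -20, -14, 90, -14, -23], [-13, -8, 2, 103, 4, -37], [-26, 15, 26, 125, 19, -54], None, None]
pick -1 [ 32.1449393   38.12989246  31.2723801   98.09108078  -1.25517933
 -94.69037955]
-1 23.6 [[-9, 40, 54, 117, -8, -122], [-15, 18, 30, 98, 3, -128], [-26, -4, 6, 80, 22, -135], [-41, -21, -16, 64, 48, -141], [-50, -27, -28, 52, 65, -140]]
-1 45 [[-5, 25, 32, 107, -11, -139], [-14, 12, 22, 98, 4, -149], [-29, 0, 11, 92, 29, -161], [-45, -1, 4, 95, 55, 179], [-54, 7, 3, 109, 68, 156]]
-1 70 [[0, 10, 14, 99, -14, -159], [-11, 5, 15, 99, 5, -171], [-28, 8, 19, 106, 30, 170], [-43, 20, 25, 124, 49, 143], None]
-1 90 [[2, -5, -2, 94, -15, -178], [-12, -2, 8, 101, 5, 168], [-29, 11, 22, 117, 26, 148], None, None]
-1 113.6 [[1, -20, -14, 90, -14, 157], [-13, -8, 2, 103, 4, 143], [-26, 15, 26, 125, 19, 126], None, None]
```

Run:
```python
from tray import *
def back(T,s,d):
    p,o=tool(T,s); z=R.from_euler('xyz',o,degrees=True).as_matrix()[:,2]; return (np.array(p)-d*z).tolist(),o
T0=traypose(TY,0,org=[*TC,.003])
S=loc(B,BY,-.018,.045,z=.185)
for b in (0,20,40,60,75,85): assert robot.solve_ik(*tool(traypose(23.6,b,spout=S),1)) is not None,b
p,o=back(T0,1,.09); robot.command_gripper(.045); robot.move_to(p,o)
p,o=tool(T0,1); robot.move_l(p,v=.1); robot.command_gripper(0,120); st()
g=robot.read_tool_pos(); robot.move_l([g[0],g[1],g[2]+.04],v=.08); st()
robot.wait(.2); robot.move_l([g[0],g[1],.29],v=.15)
c=cap("side"); save(c,"s7.png",(150,60,400,280),2.6); st(); print(robot.solve_ik(*tool(traypose(23.6,0,spout=S),1)))
```

```text
t 31.5 p [0.5739 0.3539 0.0713] rot [-165.1    0.   127. ] f [2.1 2.5 2.1] m [ 0.3  -0.32 -0.  ] w 0.0126
t 32.2 p [0.574  0.3539 0.1112] rot [-165.    0.  127.] f [-1.1  0.5 -4.4] m [ 0.45 -0.56  0.04] w 0.0124Traceback (most recent call last):
  File "<stdin>", line 10, in <module>
plant.MotionError: the arm cannot follow that straight line within its joint ranges
```

Run:
```python
from tray import *
S=loc(B,BY,-.018,.045,z=.185)
g=robot.read_tool_pos(); robot.move_l([.50,.27,.20],v=.15); robot.move_l([.48,.2,.26],v=.15); st()
c=cap("side"); save(c,"s7.png",(150,60,400,280),2.6)
# dry run of ik along the way
o0=robot.read_tcp_rot()
p1,o1=tool(traypose(23.6,0,spout=[S[0],S[1]+.13,.20]),1); p2,o2=tool(traypose(23.6,0,spout=S),1)
print(p1,o1,robot.solve_ik(p1,o1),p2,robot.solve_ik(p2,o2))
```

```text
t 34.2 p [0.4801 0.2002 0.2595] rot [-165.   -0.  127.] f [-0.7  0.1 -4.8] m [ 0.45 -0.65  0.03] w 0.0126
[0.6674450542471979, -0.014825508558672183, 0.2468977774788672] [-165.0, 0.0, 113.60000000000004] [  0.97542963  39.86621572  53.63861129 117.6645275   -5.71414522
  68.07214809] [0.6674450542471979, -0.1448255085586722, 0.2318977774788672] [ -9.15170104  40.3448225   52.72866549 115.08338975  -8.04905903
  58.14545922]
```

View pics/s7.png

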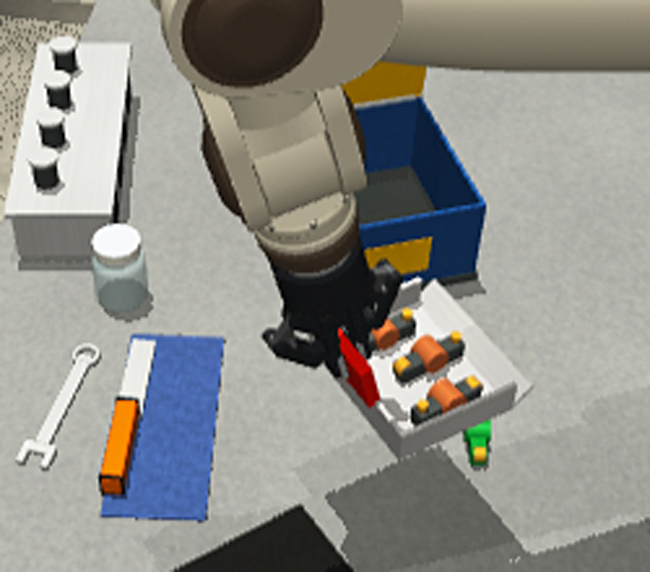

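The side crop shows the tray level in the gripper with all three rockers in it at (390,330), (430,355) and (447,390), and the bin open behind. The pry bar seems to have shifted on its mat (115,440), so I'll check that after pouring.

Run:
```python
from tray import *
S=loc(B,BY,-.018,.045,z=.185)
p1,o1=tool(traypose(23.6,0,spout=[S[0],S[1]+.13,.20]),1)
robot.move_l(p1,o1,v=.2); st()
for b,w in ((0,0),(10,0),(18,.3)):
    p,o=tool(traypose(23.6,b,spout=S),1); robot.move_l(p,o,v=.15 if b==0 else .06); robot.wait(w)
st()
c=cap("top"); save(c,"t8.png",(200,100,470,290),2.8)
```

```text
t 35.9 p [ 0.6673 -0.0145  0.247 ] rot [-165.    -0.   113.6] f [ 0.1 -0.  -4.2] m [ 0.29 -0.7  -0.02] w 0.0123
t 38.3 p [ 0.6476 -0.1534  0.2762] rot [177.1  -0.  113.6] f [ 0.1  0.1 -3.9] m [ 0.03 -0.14 -0.04] w 0.0127
```

View pics/t8.png

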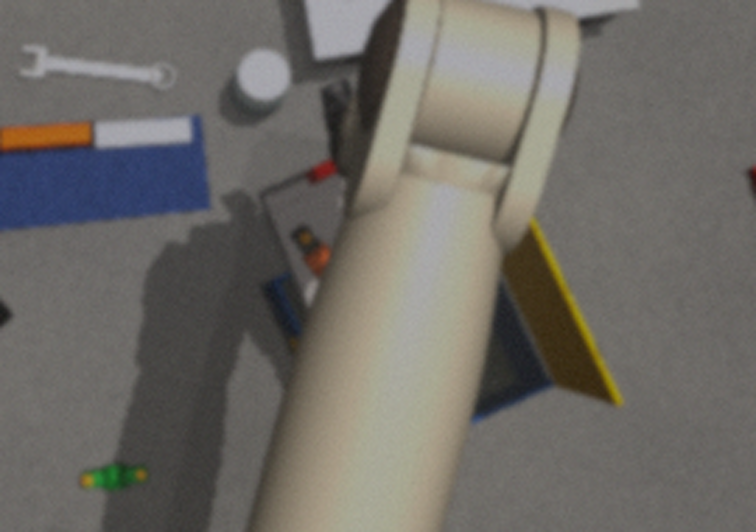

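The top crop shows the tray over the bin with a rocker inside at (310,250) and the lid upright on the right. The pry bar has been knocked to its mat's upper edge (95,135), which I'll mend afterwards. Now I pour.

Run:
```python
from tray import *
S=loc(B,BY,-.018,.045,z=.185)
st()
for b in (25,32,40,48,56,64,72,80,86):
    p,o=tool(traypose(23.6,b,spout=S),1); robot.move_l(p,o,v=.09); print(b,np.round(robot.read_ft_force(),1),np.round(robot.read_ft_torque(),2))
robot.wait(.5); st()
c=cap("side"); save(c,"s9.png",(180,0,430,200),3)
```

```text
t 38.4 p [ 0.6475 -0.1534  0.2764] rot [177.1  -0.  113.6] f [-0.5 -1.  -4.3] m [ 0.02 -0.15 -0.01] w 0.0128
25 [-0.1 -0.6 -3.9] [0.   0.08 0.04]
32 [ 0.7 -0.5 -4.7] [-0.22  0.28  0.01]
40 [-0.6  0.1 -5.1] [-0.25  0.58  0.01]
48 [ 1.  -0.4 -4.5] [-0.37  0.79  0.01]
56 [ 0.2 -0.4 -4.5] [-0.49  0.99  0.02]
64 [-0.8 -0.2 -3.3] [-0.51  1.15 -0.01]
72 [ 0.1  0.  -1.5] [-0.51  1.13 -0.06]
80 [-0.5  1.  -1.6] [-0.52  1.16 -0.01]
86 [-0.3  0.  -2.4] [-0.56  1.25 -0.03]
t 42.3 p [ 0.4936 -0.2208  0.3417] rot [109.    0.  113.6] f [ 0.4 -0.2 -2. ] m [-0.55  1.36  0.04] w 0.0125
```

View pics/s9.png

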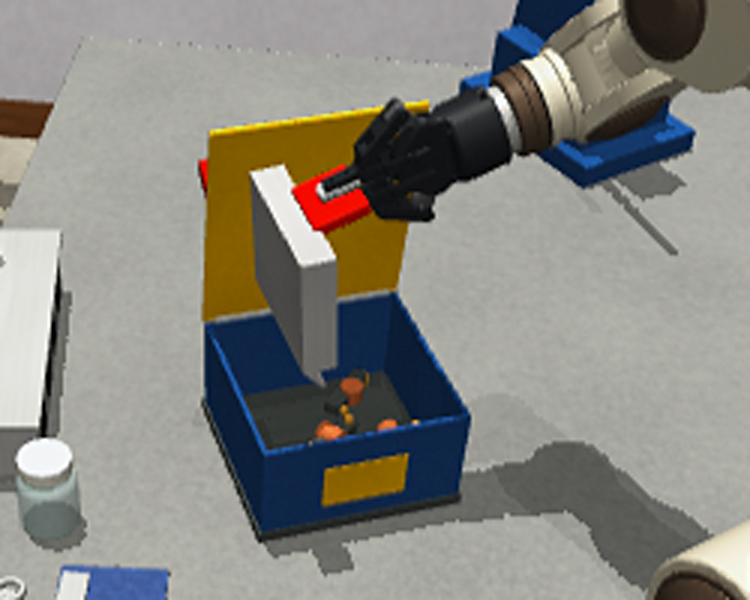

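The side crop shows the tray empty and three rocker bosses in the bin at (350,390), (328,430) and (388,425). Next I return the tray to its mat.

Run:
```python
from tray import *
S=loc(B,BY,-.018,.045,z=.185)
for b in (70,50,30,15,0):
    p,o=tool(traypose(23.6,b,spout=S),1); robot.move_l(p,o,v=.2)
p,o=tool(traypose(23.6,0,spout=[S[0],S[1]+.13,.20]),1); robot.move_l(p,o,v=.2)
o1=tool(traypose(37,0,org=[0,0,0]),1)[1]
robot.move_l([.48,.2,.26],o1,v=.2); robot.move_l([.50,.27,.20],v=.2)
p=tool(traypose(37,0,org=[.519,.313,.004]),1)[0]
robot.move_l(p[:2]+[.115],v=.15); robot.move_l(p[:2]+[p[2]+.01],v=.08)
c=cap("side"); save(c,"s10.png",(180,180,400,384),3); st()
```

```text
t 49.6 p [0.5755 0.3556 0.0821] rot [-165.    0.  127.] f [ 0.2 -0.6 -2.2] m [ 0.28 -0.45 -0.03] w 0.0129
```

View pics/s10.png

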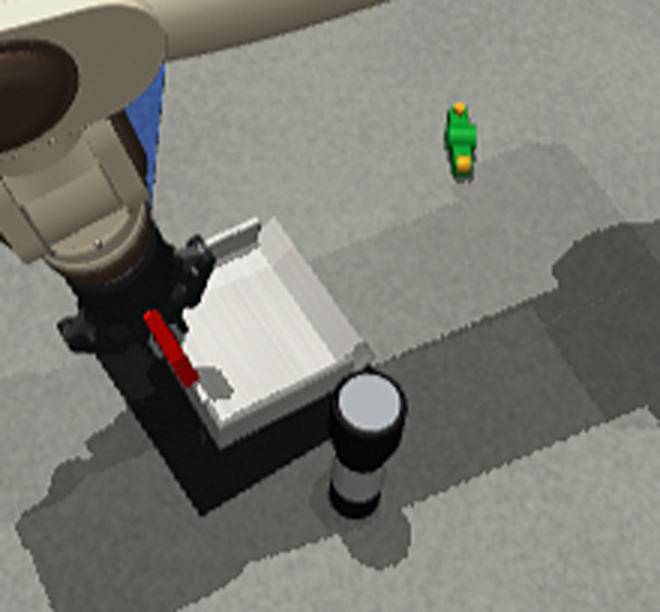

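The side crop shows the empty tray level, just above its mat at (270,340) and clear of the torch. I lower and release it, then measure the pry bar.

Run:
```python
from tray import *
g=robot.read_tool_pos()
for dz in (.006,.009,.0105,.0115):
    robot.move_l([g[0],g[1],g[2]-dz],v=.04); f=robot.read_ft_force(); print(dz,np.round(f,1))
    if f[2]>2: break
robot.command_gripper(.045)
o=robot.read_tcp_rot(); z=R.from_euler('xyz',o,degrees=True).as_matrix()[:,2]
robot.move_l((np.array(robot.read_tool_pos())-.09*z).tolist(),v=.15)
robot.move_to([.40,.05,.28],best([.4,.05,.28],0))
c=cap("top"); W=cloud(c); m=masks(c["image"])
print("orange",*rect(W,m["orange"],(-.01,.12)),sep="\n")
print("red",*rect(W[:,:400],m["red"][:,:400],(.02,.1)),sep="\n")
print("white",*[r for r in rect(W,m["white"],(0,.03)) if 200<r[0]<2000],sep="\n")
print("blue",*[r for r in rect(W,m["blue"],(-.01,.012)) if 200<r[0]],sep="\n")
lidang(c,W); save(c,"t11.png",(100,80,430,330),2.4)
```

```text
0.006 [-0.1  0.3 -1.9]
0.009 [ 0.5  0.1 -2.6]
0.0105 [-0.1 -0.1 -1.9]
0.0115 [-0.   0.3  3.9]
orange
(248, [719.4, 145.0], [23.3, 101.5], 2.9, 30.7, [216, 149])
(61, [490.5, -244.8], [23.7, 27.8], 68.4, 32.7, [342, 220])
(57, [473.2, -325.5], [23.6, 24.8], 45.2, 31.1, [368, 225])
(69, [425.3, -257.5], [22.5, 31.9], 22.0, 31.9, [346, 241])
red
(254, [575.0, 354.7], [25.3, 69.7], 37.7, 76.5, [145, 194])
white
(266, [805.1, 92.3], [156.9, 35.3], 85.6, 7.7, [233, 123])
(301, [727.2, 36.4], [30.5, 106.9], 3.4, 7.3, [251, 147])
(1838, [510.9, 308.4], [135.0, 147.1], 37.0, 7.3, [163, 213])
blue
(2053, [679.4, 94.3], [105.6, 256.8], 4.9, 3.3, [233, 162])
lid px 191 ang [1.458 1.467 1.474] zmax 0.36736363798186167
```

View pics/t11.png

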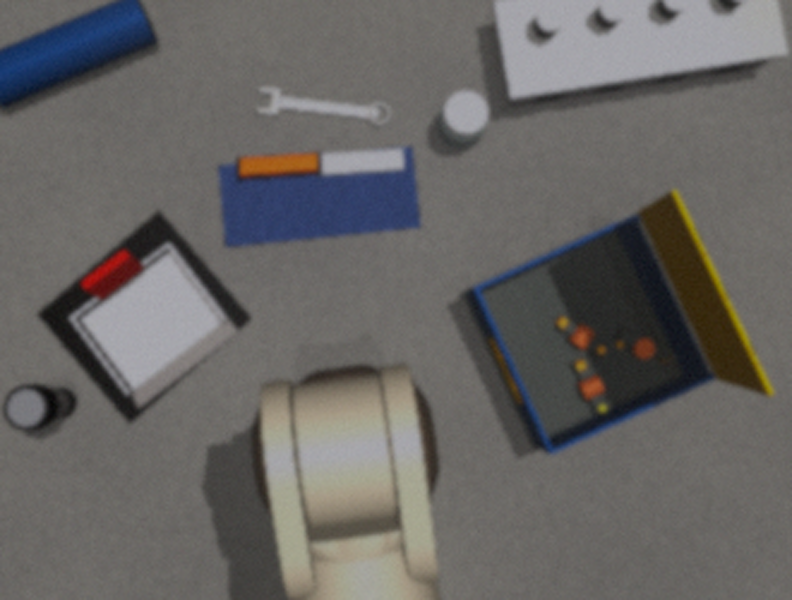

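The top crop shows the tray on its mat (140,320), three rockers in the bin, and the lid upright. The pry bar has shifted to about 44 mm off its mat's centreline (limit 50 mm). I check that margin from the side camera, and whether the arm can regrasp it.

Run:
```python
from tray import *
c=cap("side"); W=cloud(c); m=masks(c["image"])
print(*[r for r in rect(W,m["orange"],(.02,.06)) if r[0]>150]); print(*[r for r in rect(W,m["blue"],(-.01,.012)) if 500<r[0]])
hp=(.7194,.145); py=-87.
for tilt in (0,4,8,12):
  for d in (.035,.04,.045):
    for s in (0,180):
        M=R.from_euler('z',py,degrees=True)*R.from_euler('x',tilt,degrees=True)*R.from_euler('x',180,degrees=True)*R.from_euler('z',s,degrees=True)
        o=M.as_euler('xyz',degrees=True).tolist(); zt=M.as_matrix()[:,2]
        q=[robot.solve_ik(loc(hp,py,d,0,z),o) for z in (.0265,.06,.1)]
        if q[0] is not None: print(tilt,d,s,zt.round(3),[x is not None for x in q],q[0].round(0))
```

```text
(167, [719.2, 148.5], [24.7, 109.4], 3.0, 31.7, [196, 231])
(2147, [680.2, 95.0], [109.0, 263.9], 5.1, 5.0, [212, 224])
0 0.035 0 [-0. -0. -1.] [True, True, True] [  9.  31.  18.  76.   0. -84.]
0 0.035 180 [-0. -0. -1.] [True, True, True] [ 9. 31. 18. 76.  0. 96.]
0 0.04 0 [-0. -0. -1.] [True, True, True] [  8.  31.  17.  76.   0. -85.]
0 0.04 180 [-0. -0. -1.] [True, True, True] [ 8. 31. 17. 76.  0. 95.]
0 0.045 0 [-0. -0. -1.] [True, True, True] [  8.  31.  17.  76.   0. -85.]
0 0.045 180 [-0. -0. -1.] [True, True, True] [ 8. 31. 17. 76.  0. 95.]
4 0.035 0 [ 0.07   0.004 -0.998] [True, True, True] [  9.  27.  12.  71.  -0. -84.]
4 0.035 180 [ 0.07   0.004 -0.998] [True, True, True] [ 9. 27. 12. 71. -0. 96.]
4 0.04 0 [ 0.07   0.004 -0.998] [True, True, True] [  8.  27.  12.  71.  -0. -85.]
4 0.04 180 [ 0.07   0.004 -0.998] [True, True, True] [ 8. 27. 12. 71. -0. 95.]
4 0.045 0 [ 0.07   0.004 -0.998] [True, True, True] [  8.  27.  12.  71.  -0. -85.]
4 0.045 180 [ 0.07   0.004 -0.998] [True, True, True] [ 8. 27. 12. 71. -0. 95.]
8 0.035 0 [ 0.139  0.007 -0.99 ] [True, True, True] [ 
[... 231 characters left out ...]
e, True, True] [ 9. 23.  6. 65. -1. 96.]
8 0.045 0 [ 0.139  0.007 -0.99 ] [True, True, True] [  8.  23.   6.  65.  -1. -85.]
8 0.045 180 [ 0.139  0.007 -0.99 ] [True, True, True] [ 8. 23.  6. 65. -1. 95.]
12 0.035 0 [ 0.208  0.011 -0.978] [True, True, True] [  9.  20.   1.  60.  -1. -84.]
12 0.035 180 [ 0.208  0.011 -0.978] [True, True, True] [ 9. 20.  1. 60. -1. 96.]
12 0.04 0 [ 0.208  0.011 -0.978] [True, True, True] [  9.  20.   1.  60.  -1. -84.]
12 0.04 180 [ 0.208  0.011 -0.978] [True, True, True] [ 9. 20.  1. 60. -1. 96.]
12 0.045 0 [ 0.208  0.011 -0.978] [True, True, True] [  8.  20.   1.  60.  -1. -85.]
12 0.045 180 [ 0.208  0.011 -0.978] [True, True, True] [ 8. 20.  1. 60. -1. 95.]
```

Both cameras agree, with about 6 mm of margin. The bar is in reach, so I regrasp it and re-centre it while also checking IK for closing the lid.

```bash
cat > lid.py <<'E'
from tray import *
def ball(th,r,y,rb=.011):
    x=.110-r*np.cos(th)+(.006+rb)*np.sin(th); z=.12+r*np.sin(th)+(.006+rb)*np.cos(th)
    return loc(B,BY,x,y,z+.011)
E
python3 - <<'E'
from lid import *
hp=(.7193,.146); py=-87.
g=loc(hp,py,.04,0,.0265); o=best(g[:2]+[.1],py)
robot.command_gripper(.05); robot.move_to(g[:2]+[.12],o); robot.move_l(g,v=.1); robot.command_gripper(0,80); st()
robot.move_l(g[:2]+[.05],v=.1)
h=loc((.683,.140),-84.5,.04); o2=[180,0,o[2]+2.5]
robot.move_l(h[:2]+[.05],o2,v=.1); robot.move_l(h[:2]+[.0275],v=.05); st()
robot.command_gripper(.05); robot.move_l(h[:2]+[.15],v=.2)
robot.move_to([.35,.0,.30],best([.35,0,.3],BY)); robot.command_gripper(0,40)
c=cap("top"); W=cloud(c); m=masks(c["image"])
print(*[r for r in rect(W,m["orange"],(-.01,.12))],sep="\n"); print(*[r for r in rect(W,m["white"],(0,.03)) if 200<r[0]<400],sep="\n")
for y in (-.08,-.05,-.02):
  for r in (.19,.15):
    for yaw in (BY,BY+180,BY+90,BY-90):
        q=[robot.solve_ik(ball(th,r,y),[180,0,yaw]) for th in (1.5,1.2,.8,.4,0)]
        if q[0] is not None: print(y,r,round(yaw),[None if a is None else a.round(0).astype(int).tolist() for a in q])
st()
E
```

```text
t 56.4 p [0.7218 0.1061 0.0277] rot [-179.9    0.   -87. ] f [-0.9  0.1  6.6] m [0.01 0.33 0.01] w 0.0222
t 57.9 p [0.6869 0.1002 0.0276] rot [-180.     0.   -84.5] f [-2.6 -0.5  4.9] m [-0.05  0.39 -0.07] w 0.0223
(248, [685.1, 139.2], [22.4, 101.9], 5.4, 30.4, [218, 159])
(62, [489.2, -245.7], [23.4, 25.2], 53.9, 33.1, [342, 220])
(56, [474.0, -324.2], [25.3, 24.0], 47.1, 31.6, [368, 225])
(71, [425.3, -257.0], [22.4, 32.8], 24.5, 31.4, [346, 241])
(274, [798.6, 92.7], [157.2, 36.5], 80.9, 7.7, [233, 123])
(287, [695.7, 30.5], [29.1, 107.5], 5.1, 7.2, [253, 157])
-0.08 0.19 -66 [[-39, 14, 29, 104, 0, -153], [-36, 7, 19, 102, 0, -150], [-32, -2, 6, 98, 0, -146], [-29, -9, -7, 92, 0, -143], [-27, -12, -17, 84, 0, -141]]
-0.08 0.19 114 [[-39, 14, 29, 104, 0, 27], [-36, 7, 19, 102, 0, 30], [-32, -2, 6, 98, 0, 34], [-29, -9, -7, 92, 0, 37], [-27, -12, -17, 84, 0, 39]]
-0.08 0.19 24 [[-39, 14, 29, 104, 0, 117], [-36, 7, 19, 102, 0, 120], [-32, -2, 6, 98, 0, 124], [-29, -9, -7, 92, 0, 127], [-27, -12, -17, 84, 0, 129]]
-0.08 0.19 -156 [[-39, 14, 29, 104, 0, -63], [-36, 7, 19, 102, 0, -60]
[... 2491 characters left out ...]
45]]
-0.02 0.15 -66 [[-34, 18, 28, 100, 0, -148], [-32, 12, 20, 99, 0, -146], [-29, 5, 10, 95, 0, -142], [-26, 0, 0, 90, 0, -140], [-25, -2, -9, 83, 0, -138]]
-0.02 0.15 114 [[-34, 18, 28, 100, 0, 32], [-32, 12, 20, 99, 0, 34], [-29, 5, 10, 95, 0, 38], [-26, 0, 0, 90, 0, 40], [-25, -2, -9, 83, 0, 42]]
-0.02 0.15 24 [[-34, 18, 28, 100, 0, 122], [-32, 12, 20, 99, 0, 124], [-29, 5, 10, 95, 0, 128], [-26, 0, 0, 90, 0, 130], [-25, -2, -9, 83, 0, 132]]
-0.02 0.15 -156 [[-34, 18, 28, 100, 0, -58], [-32, 12, 20, 99, 0, -56], [-29, 5, 10, 95, 0, -52], [-26, 0, 0, 90, 0, -50], [-25, -2, -9, 83, 0, -48]]
t 61.9 p [0.35 0.   0.3 ] rot [-180.    -0.   113.6] f [-0.2 -0.4  0.5] m [-0.01  0.01 -0.02] w 0.0
```

The pry bar is centred again and IK for closing is fine. Next I close the lid from behind.

Run:
```python
from lid import *
o=[180,0,113.6]; z=.335
robot.move_to([.30,-.12,.36],o); robot.move_to([.20,-.36,.36],o)
for xy in ((.20,-.25),(.19,-.05)):
    p=loc(B,BY,*xy,z=z); robot.move_to(p,o) if xy[1]<-.2 else robot.move_l(p,v=.15); st()
for th in (1.5,1.4,1.3,1.2,1.1,1.0,.9,.8,.7,.6,.5,.4,.3,.2,.1,.04):
    robot.move_l(ball(th,.19,-.05),v=.12)
    f=robot.read_ft_force(); print(th,np.round(f,1))
    if np.linalg.norm(f)>30: break
c=cap("side"); lidang(c,cloud(c)); save(c,"s12.png",(180,20,430,220),3)
```

```text
t 64.4 p [ 0.3437 -0.5231  0.3359] rot [180.    0.  113.7] f [-0.6  0.7 -0.4] m [-0.02 -0.04  0.04] w 0.0
t 65.9 p [ 0.5221 -0.4354  0.3352] rot [-180.     0.   113.6] f [-0.5 -0.1  0.5] m [ 0.02 -0.   -0.01] w 0.0
1.5 [ 0.8 -0.5  0.6]
1.4 [ 0.6 -0.7  0.4]
1.3 [0.2 0.9 0.4]
1.2 [ 0.2  0.3 -0.1]
1.1 [0.2 0.5 1. ]
1.0 [-0.9 -0.3  0.5]
0.9 [ 0.1 -0.1  0.6]
0.8 [ 0.1 -0.3  0.6]
0.7 [1.1 0.4 0.1]
0.6 [ 0.4 -0.1  0.5]
0.5 [ 0.9  0.8 -0. ]
0.4 [ 0.5 -1.   0.4]
0.3 [0.6 0.5 0.7]
0.2 [ 0.1 -1.  -0.7]
0.1 [-0.5  0.3  0.6]
0.04 [-0.2 -0.4 -0.3]
lid px 49 ang [0.066 0.082 0.496] zmax 0.25020076286832105
```

View pics/s12.png

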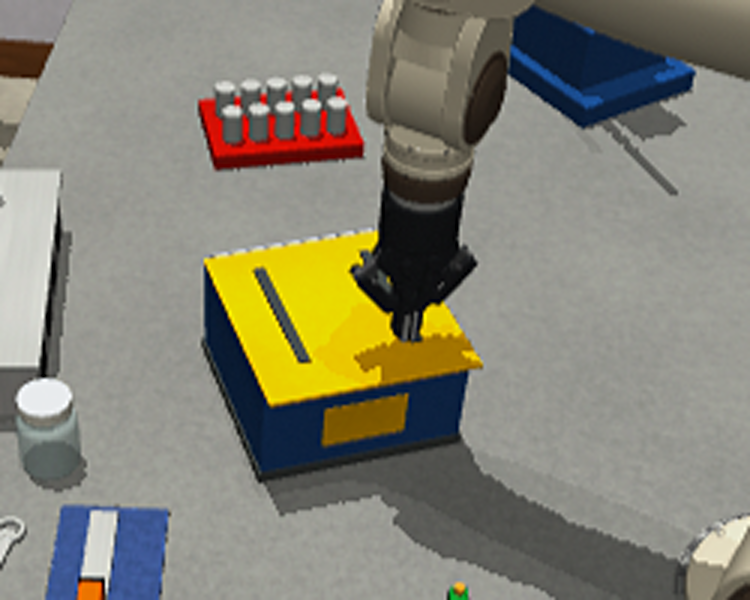

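The side crop shows the lid nearly flat at (340,330) under the closed fingers. I press until contact force builds, retreat and verify.

Run:
```python
from lid import *
g=list(robot.read_tool_pos())
for k in range(1,20):
    robot.move_l([g[0],g[1],g[2]-.0015*k],v=.03); f=robot.read_ft_force()
    if f[2]>8: break
print(k,np.round(f,1),robot.read_tool_pos()[2])
robot.move_l([g[0],g[1],.26],v=.15); robot.move_to([.3,-.05,.33],[180,0,113.6])
robot.wait(.5)
for n in("top","side"):
    c=cap(n); W=cloud(c); m=masks(c["image"])
    a=D(BY); X=(W[...,0]-B[0])*np.cos(a)+(W[...,1]-B[1])*np.sin(a); k=m["yellow"]&(W[...,2]>.11)&(W[...,2]<.2)
    print(n,k.sum(),"lid slope",np.polyfit(.11-X[k],W[...,2][k],1).round(4))
    print(*[r for r in rect(W,m["orange"],(.01,.06)) if r[0]>150]); print(*[r for r in rect(W[:,:400],m["red"][:,:400],(.02,.1)) if r[0]>150])
    if n=="top": save(c,"t13.png",(80,60,430,320),2.2)
st()
```

```text
7 [-5.6  2.9 16.8] 0.1478065733974951
top 6105 lid slope [0.0005 0.126 ]
(247, [685.4, 139.1], [22.9, 101.9], 5.4, 30.5, [218, 159])
(257, [574.9, 354.6], [25.2, 69.4], 37.1, 75.7, [145, 194])
side 3208 lid slope [-0.0016  0.1281]
(243, [685.4, 140.5], [23.7, 109.4], 5.3, 32.9, [208, 228])
(233, [635.5, -734.0], [129.6, 146.3], 17.1, 23.4, [264, 63]) (200, [578.4, 360.1], [22.5, 71.8], 48.9, 85.4, [235, 295])
t 75.4 p [ 0.3001 -0.0501  0.33  ] rot [-180.    -0.   113.6] f [ 0.6 -0.3 -0.1] m [ 0.03 -0.01  0.05] w -0.0003
```

View pics/t13.png

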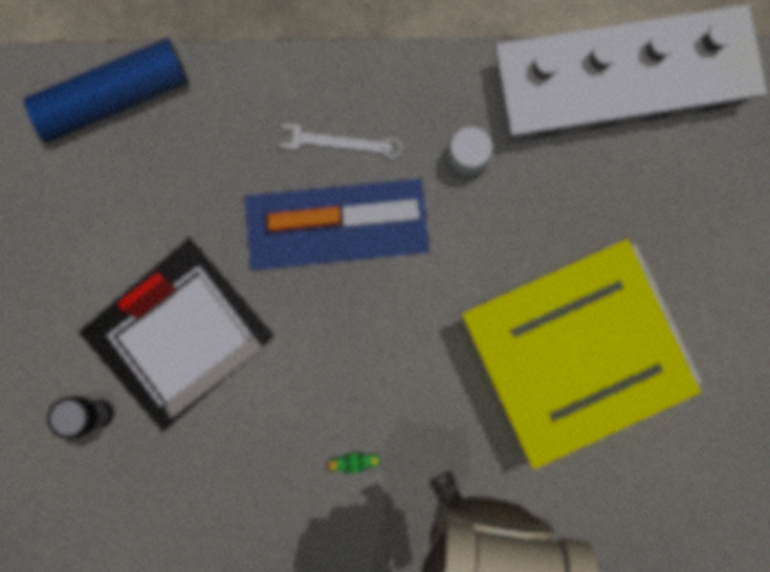

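The top crop shows the lid shut at (580,350), the tray on its mat at (180,330), the pry bar on its mat at (340,215), and the torch, wrench and jar undisturbed. I hand in.

```bash
python3 -c "
from plant import robot
print(robot.hand_in())"
```

```text
the job is handed in; nothing more can be done
None
```

I handed the job in at about 75 s, and the last images show all three rocker arms tipped into the bin, the lid shut, the tray and pry bar back on their mats, and the torch, wrench and jar where they were; no verdict came back.

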